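# Load the filter elements into their bowls

### The job

Put the four loose pleated-paper filter elements into the four empty filter bowls on the bench, each into the bowl of its own size: the smallest element in the smallest bowl, and so on up to the largest in the largest. Each must stand upright on the floor of its bowl, released. Leave the blue canister and the brass tee where they are.

Things in the scene. Friction and masses are not known exactly. Their poses are not given: they have to be found in the camera images.
- element_small: The smallest of the four loose filter elements: an upright cylinder of white pleated paper with flat steel end caps and a dark spot in the middle of the top, 28 mm in diameter and 60 mm tall, about 50 g (up to 40 % either way), rigid enough to grip round the side. Origin at the centre of its underside, z up its axis; its yaw means nothing.
- element_medium: The second-smallest of the four loose filter elements: an upright cylinder of white pleated paper with flat steel end caps and a dark spot in the middle of the top, 40 mm in diameter and 68 mm tall, about 80 g (up to 40 % either way), rigid enough to grip round the side. Origin at the centre of its underside, z up its axis; its yaw means nothing.
- element_large: The second-largest of the four loose filter elements: an upright cylinder of white pleated paper with flat steel end caps and a dark spot in the middle of the top, 52 mm in diameter and 76 mm tall, about 120 g (up to 40 % either way), rigid enough to grip round the side. Origin at the centre of its underside, z up its axis; its yaw means nothing.
- element_giant: The largest of the four loose filter elements: an upright cylinder of white pleated paper with flat steel end caps and a dark spot in the middle of the top, 64 mm in diameter and 84 mm tall, about 170 g (up to 40 % either way), rigid enough to grip round the side. Origin at the centre of its underside, z up its axis; its yaw means nothing.
- bowl_small: The smallest of the four empty filter bowls: a low, round, open-topped aluminium cup, fixed to the bench where it stands, outside diameter 52 mm, inside diameter 44 mm (8 mm of free gap round its own 28 mm element), wall 4 mm, rim 24 mm above the bench, inner floor 5 mm above the bench. Origin at the centre of its underside on the bench, z up.
- bowl_medium: The second-smallest of the four empty filter bowls: a low, round, open-topped aluminium cup, fixed to the bench where it stands, outside diameter 64 mm, inside diameter 56 mm (8 mm of free gap round its own 40 mm element), wall 4 mm, rim 24 mm above the bench, inner floor 5 mm above the bench. Origin at the centre of its underside on the bench, z up.
- bowl_large: The second-largest of the four empty filter bowls: a low, round, open-topped aluminium cup, fixed to the bench where it stands, outside diameter 76 mm, inside diameter 68 mm (8 mm of free gap round its own 52 mm element), wall 4 mm, rim 24 mm above the bench, inner floor 5 mm above the bench. Origin at the centre of its underside on the bench, z up.
- bowl_giant: The largest of the four empty filter bowls: a low, round, open-topped aluminium cup, fixed to the bench where it stands, outside diameter 88 mm, inside diameter 80 mm (8 mm of free gap round its own 64 mm element), wall 4 mm, rim 24 mm above the bench, inner floor 5 mm above the bench. Origin at the centre of its underside on the bench, z up.
- canister: A loose blue painted spin-on canister with a white band, an upright closed can 64 mm in diameter and 70 mm tall; not a filter element, to be left where it stands. Origin at the centre of its underside, z up.
- tee: A loose brass pipe tee lying flat on the bench, about 64 x 50 x 29 mm, to be left where it lies. Origin on the bench under the crossing of its pipes, x along the straight run, y along the branch, z up.

How it is judged:
By the outcome, as a careful person would: the job done as asked, in the order asked, and still so for the second after the job is handed in, with the robot touching nothing.
It also fails if it takes over 96 s, if anything falls off the work surface, if the arm or the gripper's body presses on something with over 40 N, if the wrist force passes 120 N, or if a joint passes its speed limit or range.

### The arm

A 6-joint arm with a two-finger parallel gripper is mounted at the origin on the work surface. World frame = base frame: x ahead of the robot, y to its left, z up, the work surface at z = 0. Lengths are in m, angles in rad, forces in N, time in s.
With the tool pointing down it reaches from about 0.35 to 0.975 m from the base axis. Payload 4.9 kg.
Tool frame: the origin (TCP) lies at the very end of the fingers, on their centre line; the grasp point (between the pads) lies 19 mm behind it; z points along the fingers, x is the direction in which the jaws open and shut, and the axes are right-handed (so a half turn about z gives the same grasp; the last joint's range is limited). The gripper opens to 85 mm and grips with 20 to 120 N. Pads are 22 mm wide; open, the fingers measure 114 mm over their backs; the gripper's body (76 mm by 85 mm) begins 54 mm behind the grasp point. The pads swing forward as they close: fully open they stand 13 mm farther back than shut.
Start: joints at [-1.35, 0.053, 1.613, -0, 1.476, -0.119], TCP at [0.208, -0.589, 0.209] pointing down, gripper open.
Joint ranges: [-3.01, 3.01], [-1.01, 2.22], [0.06, 2.58], [-1.02, 4.17], [0.09, 2.62], [-3.14, 3.14]. Speed limits (rad/s): [2.57, 2.57, 3.14, 3.14, 3.14, 3.14].

### API

Orientations are given as a rotation vector (axis times angle).
In Python, from station import readout, viewer, ctrl, nets gives the robot as it stands. The module is installed in compiled form; this text tells all that it offers.
- The arm moves only by the tool step_arm, never from a script. Its argument "moves" is a list that holds one entry, the list of rows, each a list of 4 numbers: the shift along the world's x, y, z in cm, then the turn about the world's z in rad. In form: [[[dx, dy, dz, yaw], ...]]. A call has 1 to 10 rows; each row shifts and turns the commanded pose from where the row before left it; what a row does not reach is not made up. A row lasts 1/12 s, in which the tool goes at most 41.7 mm and 7.16 degrees, less where a joint would pass 70% of its speed; a pose out of reach is approached as far as the arm can. A call is refused whole if a number of a shift passes 4.17 or a number of a turn 0.125, either way. A call with a gripper value outside its range is refused whole. "grip" is the closure, from 0 (fully open) to 1 (shut), set as the call begins (left out, the last holds). The fingers move at their own pace and stop on an object; "squeeze" is the grip in N (left out, the last holds). Time passes only in rows, so rows that do not move let the fingers close. It gives the time, the measured TCP pose, the force and the opening at its end, in the units of the state.
- readout.get_obs(): the state, without advancing time (a new reading comes with each control period).
- viewer.get_image(name): name is "scene" or "top" or "wrist"; returns the picture (400x640x3 uint8, blue, green, red); there is no depth.
- viewer.calibration(name): a dict with "camera_matrix" (3x3 intrinsics, pixels), "k1" (the pictures are not rectified: a ray, as slopes to the right and down, at radius r is drawn at 1 + k1 r^2 times it, then the intrinsics apply), "R" (3x3) and "t" (3): a world point X has camera coordinates R X + t. Camera axes: x right, y down, z forward; pixel columns grow to the right and rows downward; lengths in m; the calibration is good to about 2 mm. A picture is of the moment at which its call begins: read the wrist's pose just before it. calibration takes no time and is no camera call; for the wrist camera it gives the pose at the moment of the call.
- ctrl.finish_job(): hands the job in, once; it reports no verdict.
Trained networks look in the newest picture that a camera, given by its name, has taken for a name from the list of things; names that differ only in an ending like _2 or _b are one class to them, and where a whole thing is asked for, a point or a joint stands for the part that bears it (a point fixed in the world has none). Each returns a list of dicts, best first, with "confidence" (0 to 1); they miss things now and then, are a little off and sometimes report something else, mostly with a low value. They report only what shows in the picture. A call takes as long as a camera call.
- nets.masks_of(camera, thing): "region" (400x640 bool, what is visible of it) and "box" ([left, top, right, bottom] in pixels, round what is visible of it).
- nets.pinpoint(camera, thing): "at" ([column, row] in pixels: a listed point, or the origin of a listed thing).
The state is a dict: "t": time; "q": joint angles; "dq": joint speeds; "effort": joint torques, N m; "tool_pos": TCP position; "tool_rot": TCP orientation; "contact_force": force on the tool from outside, world axes, zero at the start; "wrist_torque": the same for the moment, N m; "opening": finger opening in m.
Only numpy, scipy, OpenCV 4.12 (cv2) and the standard library are available. Lean on these libraries where they do the work, as an engineer would, in place of code of your own. Each camera call takes 0.05 s, during which the arm holds its last target. There are 200 camera calls.

## Working session

There is one attempt and no reset: what is moved stays moved. The work goes in short steps, Python scripts to look and compute and a tool call to move; the robot and the scene stay as the last step left them, time stands still between calls to the robot, and variables do not carry over. Pictures are saved under pics/ and viewed, about 12 in all and at most 16, crops included, and the job is handed in when it is done.

Besides the shell and the picture viewer there is one more tool, called after ">>>" as name(argument=value, ...) on one line, values as JSON. step_arm: Moves the arm, as the interface text tells. Its arguments: {"type":"object","properties":{"moves":{"type":"array","items":{"type":"array","items":{"type":"array","items":{"type":"number"}}}},"grip":{"type":"number"},"squeeze":{"type":"number"}},"required":["moves"]}

```bash
mkdir -p pics
cat > h.py <<'E'
import numpy as np,cv2
from station import readout,viewer,ctrl,nets
def ray(c,px,cal=None):
    cal=cal or viewer.calibration(c);K=np.array(cal['camera_matrix']);R=np.array(cal['R']);t=np.array(cal['t'])
    p=np.linalg.solve(K,[px[0],px[1],1])[:2];u=p.copy()
    for _ in range(30):u=p/(1+cal['k1']*(u@u))
    return -R.T@t,R.T@np.array([u[0],u[1],1])
def onz(c,px,z,cal=None):
    o,d=ray(c,px,cal);return (o+d*(z-o[2])/d[2])[:2]
H=dict(element_small=.06,element_medium=.068,element_large=.076,element_giant=.084)
E
python3 - <<'E'
from h import *
for c in ['scene','top']:
    cv2.imwrite(f'pics/{c}0.png',viewer.get_image(c))
    cal=viewer.calibration(c);print(c,-np.array(cal['R']).T@cal['t'])
    for s in ['small','medium','large','giant']:
        for k in ['element_','bowl_']:
            for d in nets.pinpoint(c,k+s)[:3]:
                print(k+s,round(d['confidence'],2),np.round(d['at']),onz(c,d['at'],0).round(3))
    for k in ['canister','tee']:
        for d in nets.pinpoint(c,k)[:1]:print(k,round(d['confidence'],2),np.round(d['at']),onz(c,d['at'],0).round(3))
o=readout.get_obs();print(o['t'],o['tool_pos'],o['tool_rot'],o['opening'])
E
```

```text
scene [1.29696685 0.48033022 0.70894789]
element_small 0.56 [462. 279.] [0.543 0.362]
bowl_small 0.79 [380. 228.] [0.473 0.125]
bowl_small 0.2 [422. 258.] [0.524 0.259]
element_medium 0.59 [276. 172.] [ 0.383 -0.274]
bowl_medium 0.76 [309. 198.] [ 0.45  -0.109]
element_large 0.69 [458. 228.] [0.371 0.295]
element_large 0.61 [310. 198.] [ 0.45  -0.105]
bowl_large 0.68 [356. 272.] [0.646 0.148]
element_giant 0.71 [265. 236.] [ 0.649 -0.112]
bowl_giant 0.93 [217. 182.] [ 0.521 -0.394]
canister 0.82 [262. 196.] [ 0.51  -0.228]
tee 0.66 [422. 258.] [0.522 0.259]
top [0.38326169 0.00413849 1.00033964]
element_small 0.48 [186. 192.] [0.536 0.369]
element_small 0.18 [272. 222.] [0.455 0.128]
bowl_small 0.61 [274. 224.] [0.449 0.123]
bowl_small 0.2 [360. 228.] [ 0.438 -0.111]
element_medium 0.58 [425. 250.] [ 0.38  -0.286]
bowl_medium 0.89 [360. 229.] [ 0.436 -0.11 ]
element_large 0.78 [207. 249.] [0.381 0.303]
bowl_large 0.79 [268. 152.] [0.65  0.145]
element_giant 0.83 [360. 151.] [ 0.653 -0.112]
bowl_giant 0.96 [460. 195.] [ 0.53  -0.391]
canister 0.82 [410. 204.] [ 0.504 -0.25 ]
tee 0.73 [224. 201.] [0.511 0.26 ]
1.1 [ 0.20829459 -0.58924481  0.20911855] [ 2.56504873e+00 -1.81384595e+00  1.74907114e-05] 0.08546586893013305
```

View pics/top0.png

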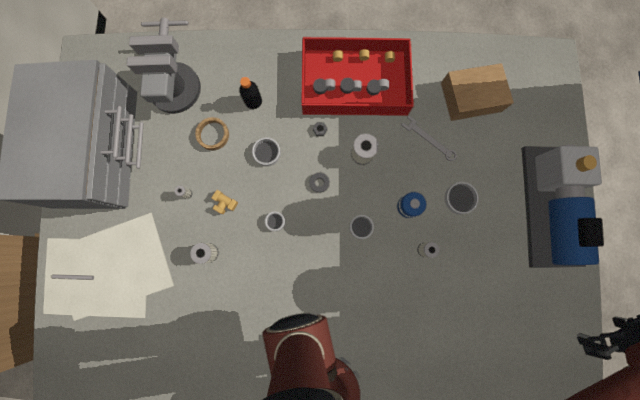

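View pics/scene0.png

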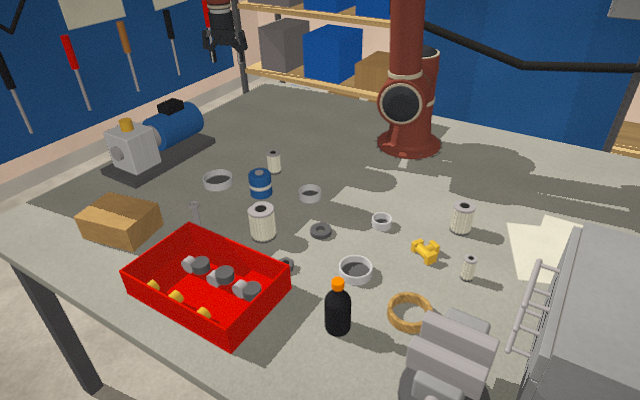

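The pictures agree with the nets. In the top view the elements' spots are at about (182,192), (430,250), (201,253) and (366,147). The bowls are at (274,222), (361,227), (266,152) and (461,197). Next I'll refine these using the known heights.

```bash
cat >> h.py <<'E'
def meas(c,names=None):
    cal=viewer.calibration(c);img=viewer.get_image(c)
    for s in (names or ['element_small','element_medium','element_large','element_giant','bowl_small','bowl_medium','bowl_large','bowl_giant']):
        L=nets.masks_of(c,s)
        if not L: print(c,s,'none');continue
        d=L[0];reg=d['region'].astype(np.uint8)
        if s[0]=='b':
            cn=max(cv2.findContours(reg,0,1)[0],key=cv2.contourArea)[:,0].astype(float)
            P=np.array([onz(c,p,.024,cal) for p in cn]).astype(np.float32)
        else:
            h=H[s];l,t,r,b=[int(v) for v in d['box']]
            g=cv2.cvtColor(img,6).astype(float);k=cv2.erode(reg,np.ones((3,3)))
            ok=(k>0)&(g<70);n,lab,st,ce=cv2.connectedComponentsWithStats(ok.astype(np.uint8))
            if n<2: print(c,s,'nospot',d['box']);continue
            i=1+np.argmax(st[1:,4]);print(c,s,round(d['confidence'],2),'spot',ce[i].round(1),st[i,4],onz(c,ce[i],h,cal).round(4));continue
        (x,y),rad=cv2.minEnclosingCircle(P);print(c,s,round(d['confidence'],2),np.round([x,y,rad],4),'box',np.round(d['box']))
E
python3 - <<'E'
from h import *
meas('top');meas('scene')
E
```

```text
top element_small 0.69 spot [179.1 190.1] 8 [0.5325 0.3654]
top element_medium nospot [214.0, 192.8, 240.1, 212.0]
top element_large 0.59 spot [199.9 252.6] 51 [0.3718 0.2988]
top element_giant 0.67 spot [365.7 145.1] 72 [ 0.6466 -0.1182]
top bowl_small 0.67 [0.457  0.1187 0.0269] box [264. 212. 284. 230.]
top bowl_medium 0.6 [ 0.4433 -0.1114  0.0308] box [350. 216. 372. 237.]
top bowl_large none
top bowl_giant 0.82 [ 0.5202 -0.3831  0.0494] box [444. 185. 480. 213.]
scene element_small 0.64 spot [470.8 257.7] 10 [0.5342 0.3673]
scene element_medium 0.58 spot [272.6 151.9] 13 [ 0.3837 -0.281 ]
scene element_large 0.75 spot [464.6 205.4] 27 [0.3745 0.3008]
scene element_giant nospot [410.7, 240.1, 440.6, 267.7]
scene bowl_small 0.77 [0.4739 0.1261 0.0414] box [372. 216. 393. 231.]
scene bowl_medium 0.64 [ 0.457  -0.0986  0.0469] box [299. 183. 322. 201.]
scene bowl_large 0.58 [0.6594 0.153  0.0477] box [340. 252. 372. 288.]
scene bowl_giant 0.71 [ 0.5348 -0.372   0.0617] box [205. 166. 233. 194.]
```

>>> step_arm(moves=[[[2.5,3,0,0.123],[2.5,3,0,0.123],[2.5,3,0,0.123],[2.5,3,0,0.123],[2.5,3,0,0.123],[2.5,3,0,0.123],[2.5,3,0,0.123],[2.5,3,0,0.123],[2.5,3,0,0.123],[2.5,3,0,0.123]]], grip=0, squeeze=25)

```text
t: 2.83
tool_pos: [0.4593, -0.2876, 0.2094]
tool_rot: [3.141, 0.008, 0.001]
contact_force: [0.3, -0.5, -0.3]
opening: 0.0856
```

>>> step_arm(moves=[[[0.4,4,0,0],[0.4,4,0,0],[0.4,4,0,0],[0.4,4,0,0],[0.4,4,0,0],[0.4,4,0,0],[0.4,4,0,0],[0.4,4,0,0],[0.4,4,0,0],[0.4,4,0,0]]])

```text
t: 3.67
tool_pos: [0.4982, 0.1128, 0.2095]
tool_rot: [3.142, -0.001, 0.002]
contact_force: [1.8, 0.4, 0.3]
opening: 0.0855
```

>>> step_arm(moves=[[[0.5,4,0,0],[0.5,4,0,0],[0.5,4,0,0],[0.5,4,0,0],[0.5,4,0,0],[0,0,0,0]]])

```text
t: 4.17
tool_pos: [0.5229, 0.3166, 0.2086]
tool_rot: [-3.139, -0.007, 0.001]
contact_force: [-0.4, -1.0, -0.3]
opening: 0.0855
```

Run:
```python
from h import *
cv2.imwrite('pics/w1.png',viewer.get_image('wrist'))
cal=viewer.calibration('wrist');R=np.array(cal['R']);print(-R.T@cal['t'],R.T[:,2])
print(readout.get_obs()['tool_pos'])
meas('wrist',['element_small'])
```

```text
[0.52386231 0.38421839 0.37269543] [-4.30571862e-04 -2.74868724e-01 -9.61481669e-01]
[0.5228529  0.31381231 0.20858994]
wrist element_small none
```

View pics/w1.png

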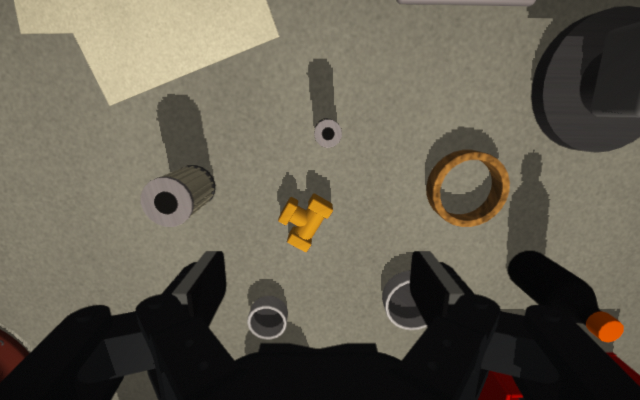

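The wrist view is clear, with the small cap at (328,133), the large cap at (165,202), the small bowl rim at (267,322) and the tee at (307,223).

Run:
```python
from h import *
for n,p,z in [('es',(327.5,133),.06),('el',(165.5,202.5),.076),('bs',(267,322),.024)]:print(n,onz('wrist',p,z).round(4))
```

```text
es [0.5337 0.3606]
el [0.3726 0.2943]
bs [0.4574 0.1157]
```

>>> step_arm(moves=[[[0.5,2.6,0,0],[0.5,2.5,0,0],[0,0,-3,0],[0,0,-4,0],[0,0,-4,0],[0,0,-4,0],[0,0,-2.5,0],[0,0,-1.2,0],[0,0,0,0]]])

```text
t: 5.07
tool_pos: [0.5312, 0.3591, 0.0185]
tool_rot: [3.138, -0.004, -0.009]
contact_force: [-0.5, -0.6, -0.5]
opening: 0.085
```

>>> step_arm(moves=[[[0,0,0,0],[0,0,0,0],[0,0,0,0],[0,0,0,0],[0,0,0,0],[0,0,0,0],[0,0,0,0],[0,0,0,0],[0,0,0,0],[0,0,0,0]]], grip=1, squeeze=25)

```text
t: 5.9
tool_pos: [0.5344, 0.3625, 0.0241]
tool_rot: [-3.14, 0.001, -0.004]
contact_force: [-1.8, -0.4, 6.2]
opening: 0.0269
```

>>> step_arm(moves=[[[0,0,2,0],[0,0,4,0],[0,0,4,0],[-1.1,-3.5,0,0],[-1.1,-3.5,0,0],[-1.1,-3.5,0,0],[-1.1,-3.5,0,0],[-1.1,-3.5,0,0],[-1.1,-3.5,0,0],[-1.0,-3.6,0,0]]])

```text
t: 6.73
tool_pos: [0.4562, 0.1145, 0.1218]
tool_rot: [3.141, -0.0, -0.0]
contact_force: [0.5, -1.0, -0.0]
opening: 0.027
```

>>> step_arm(moves=[[[0,0,0,0],[0,0,0,0],[0,0,0,0]]])

```text
t: 6.98
tool_pos: [0.4575, 0.1159, 0.1223]
tool_rot: [-3.141, 0.002, -0.001]
contact_force: [0.5, 0.2, -1.5]
opening: 0.0272
```

Run:
```python
from h import *
cv2.imwrite('pics/w2.png',viewer.get_image('wrist'));print(readout.get_obs()['tool_pos'],readout.get_obs()['opening'])
import json
c=viewer.calibration('wrist');json.dump({k:np.array(v).tolist() for k,v in c.items()},open('cal2.json','w'))
```

```text
[0.45757405 0.11640429 0.12225945] 0.026965566313047456
```

View pics/w2.png

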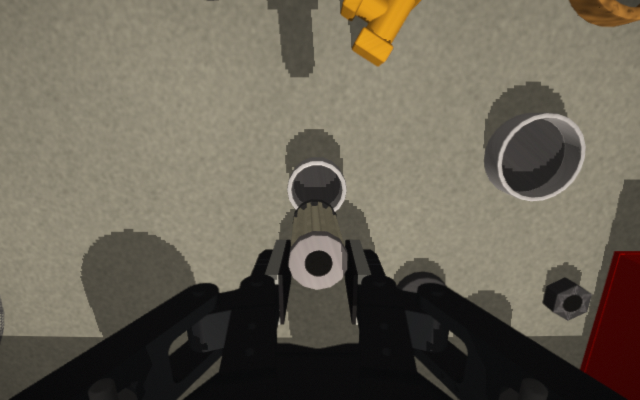

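The element is held upright with its cap at (318,262). It is in line with the small bowl, whose rim centre is about (317,189). The large bowl rim is at about (542,156).

Run:
```python
from h import *
for n,p,z in [('es',(318,262.5),.16),('bs',(317.3,189),.024),('bsL',(289,189),.024),('bsR',(346,189),.024),('bsTop',(317,161),.024),('bl',(541.5,156.5),.024)]:print(n,onz('wrist',p,z).round(4))
```

```text
es [0.4587 0.1219]
bs [0.4583 0.1222]
bsL [0.4338 0.1222]
bsR [0.4831 0.1221]
bsTop [0.4581 0.1465]
bl [0.6484 0.1504]
```

>>> step_arm(moves=[[[0,0,-4,0],[0,0,-3,0],[0,0,-1.6,0],[0,0,-0.7,0],[0,0,0,0],[0,0,0,0]]])

```text
t: 7.53
tool_pos: [0.458, 0.1169, 0.0294]
tool_rot: [-3.141, -0.002, -0.001]
contact_force: [0.4, 0.4, -0.1]
opening: 0.0271
```

>>> step_arm(moves=[[[0,0,-0.2,0],[0,0,0,0],[0,0,0,0]]])

```text
t: 7.78
tool_pos: [0.4583, 0.1165, 0.0283]
tool_rot: [-3.141, 0.0, -0.003]
contact_force: [-1.9, 1.1, 5.2]
opening: 0.0265
```

>>> step_arm(moves=[[[0,0,0,0],[0,0,0,0],[0,0,0,0],[0,0,0,0],[0,0,0,0],[0,0,0,0]]], grip=0.3)

```text
t: 8.28
tool_pos: [0.4571, 0.1157, 0.0269]
tool_rot: [3.142, -0.002, -0.001]
contact_force: [0.1, 0.7, 0.2]
opening: 0.0595
```

>>> step_arm(moves=[[[0,0,2,0],[0,0,4,0],[0,0,4,0],[0,0,4,0],[0,-4,2,0],[0,-4,0,0],[0,-4,0,0],[0,-4,0,0],[0,-4,0,0],[0,0,0,0]]], grip=0)

```text
t: 9.12
tool_pos: [0.457, -0.0873, 0.186]
tool_rot: [3.139, -0.014, 0.0]
contact_force: [0.5, 0.2, -0.3]
opening: 0.0852
```

Run:
```python
from h import *
a=viewer.get_image('wrist');cv2.imwrite('pics/w3.png',a)
for n,z in [((.458,.118),.065),((.44,-.11),.024)]:
    c=viewer.calibration('wrist');p=np.array(c['R'])@[*n,z]+c['t'];print(np.array(c['camera_matrix'])@(p/p[2]))
```

```text
[315.53086781 -69.81216852   1.        ]
[301.29494256 202.98296524   1.        ]
```

>>> step_arm(moves=[[[-0.6,-4,0,0],[-0.6,-4,0,0],[-0.6,-4,0,0],[-0.6,-4,0.5,0],[-0.6,-4,0.5,0],[-0.6,-4,0.5,0],[0,0,0,0],[0,0,0,0]]])

```text
t: 9.83
tool_pos: [0.4214, -0.3222, 0.2008]
tool_rot: [-3.141, 0.005, -0.0]
contact_force: [0.3, 0.3, 0.3]
opening: 0.0855
```

Run:
```python
from h import *
b=viewer.get_image('wrist');print(readout.get_obs()['tool_pos'])
a=cv2.imread('pics/w3.png');cv2.imwrite('pics/w34.png',cv2.resize(np.hstack([a[:, 120:520],b]),None,fx=.765,fy=.765))
cv2.imwrite('pics/w4.png',b)
for k in ['element_medium','bowl_medium']:
    for d in nets.masks_of('wrist',k)[:2]:print(k,d['confidence'],np.round(d['box']))
```

```text
[ 0.42153352 -0.32093892  0.20039379]
element_medium 0.68 [252. 122. 300. 171.]
element_medium 0.52 [326.   0. 348.   3.]
```

View pics/w34.png

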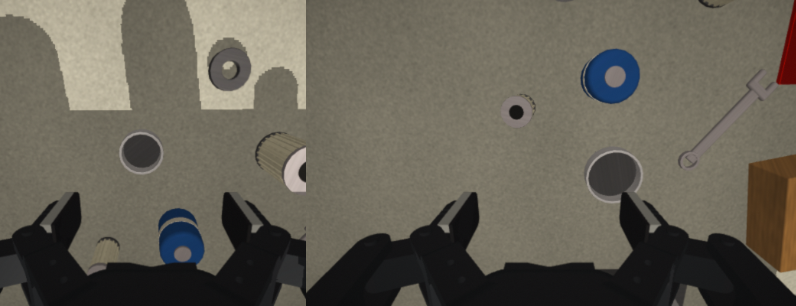

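The left half (earlier pose) shows the medium bowl at raw (304,200). The right half shows the medium cap spot at raw (274,146), the giant bowl at raw (401,229) and the canister beside it.

Run:
```python
from h import *
def refine(f,p,w=16):
    g=cv2.cvtColor(cv2.imread(f),6);x,y=p;s=g[y-w:y+w,x-w:x+w];n,l,st,c=cv2.connectedComponentsWithStats((s<45).astype(np.uint8));i=1+np.argmax(st[1:,4]);return c[i]+[x-w,y-w]
p=refine('pics/w4.png',(274,146));print(p)
print('em',onz('wrist',p,.068),'bg',onz('wrist',(401,229),.024))
c=dict(viewer.calibration('wrist'));o=readout.get_obs()['tool_pos'];R=np.array(c['R'])
C=-R.T@c['t']+np.array([.457,-.0845,.1865])-o;c['t']=-R@C
print('bm',onz('wrist',(304,200),.024,c))
```

```text
[274.54724409 146.39370079]
em [ 0.38209076 -0.28111546] bg [ 0.51959937 -0.38097179]
bm [ 0.44308533 -0.10672233]
```

>>> step_arm(moves=[[[-2,2,0,0],[-1.9,2,0,0],[0,0,-3,0],[0,0,-4,0],[0,0,-4,0],[0,0,-4,0],[0,0,-2,0],[0,0,-0.5,0],[0,0,0,0]]])

```text
t: 10.73
tool_pos: [0.3815, -0.2791, 0.0239]
tool_rot: [-3.138, -0.002, 0.005]
contact_force: [0.1, -0.4, 1.1]
opening: 0.0852
```

>>> step_arm(moves=[[[0,0,0,0],[0,0,0,0],[0,0,0,0],[0,0,0,0],[0,0,0,0],[0,0,0,0],[0,0,0,0],[0,0,0,0],[0,0,0,0],[0,0,0,0]]], grip=1)

```text
t: 11.57
tool_pos: [0.3834, -0.2828, 0.0278]
tool_rot: [3.139, -0.002, 0.004]
contact_force: [-0.8, 2.0, 6.5]
opening: 0.0392
```

>>> step_arm(moves=[[[0,0,2,0],[0,0,4,0],[0,0,4,0],[1.5,4,0,0],[1.5,4,0,0],[1.5,4,0,0],[1.5,4,0,0],[0,1.3,0,0],[0,0,0,0],[0,0,0,0]]])

```text
t: 12.4
tool_pos: [0.4408, -0.112, 0.1257]
tool_rot: [3.141, 0.002, -0.0]
contact_force: [-0.4, 0.3, -1.0]
opening: 0.0392
```

Run:
```python
from h import *
b=viewer.get_image('wrist');print(readout.get_obs()['tool_pos'])
cv2.imwrite('pics/w5.png',b)
```

```text
[ 0.44070287 -0.11278599  0.12571325]
```

View pics/w5.png

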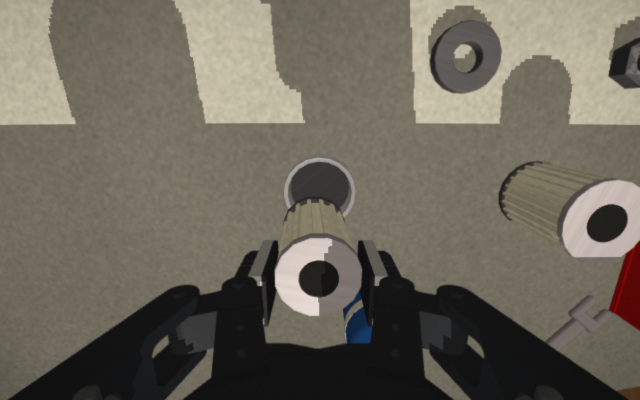

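The held medium element's cap is at (318,277). The bowl rim spans columns 284–355 and its top edge is at row 157, with the giant's cap at right, (607,224).

Run:
```python
from h import *
for n,p,z in [('em',(318,277),.168),('L',(284,190),.024),('R',(355,190),.024),('Top',(319.5,157),.024),('eg',(607,224),.084)]:print(n,onz('wrist',p,z).round(4))
```

```text
em [ 0.4419 -0.1119]
L [ 0.4122 -0.1088]
R [ 0.4744 -0.1089]
Top [ 0.4433 -0.0799]
eg [ 0.6478 -0.1189]
```

>>> step_arm(moves=[[[0.1,0,-4,0],[0,0,-3,0],[0,0,-1.6,0],[0,0,-0.7,0],[0,0,-0.2,0],[0,0,0,0],[0,0,0,0]]])

```text
t: 13.03
tool_pos: [0.4421, -0.1142, 0.032]
tool_rot: [3.141, -0.005, 0.001]
contact_force: [-3.5, 0.6, 5.3]
opening: 0.0392
```

>>> step_arm(moves=[[[0,0,0,0],[0,0,0,0],[0,0,0,0],[0,0,0,0],[0,0,0,0],[0,0,0,0]]], grip=0.15)

```text
t: 13.53
tool_pos: [0.4418, -0.1124, 0.0307]
tool_rot: [3.142, -0.002, 0.0]
contact_force: [0.3, -0.6, -0.3]
opening: 0.0725
```

>>> step_arm(moves=[[[0,0,2,0],[0,0,4,0],[0,0,4,0],[0,0,4,0],[-0.5,4,2,0],[-0.5,4,0,0],[-0.5,4,0,0],[-0.5,4,0,0],[-0.5,4,0,0],[-0.5,4,0,0]]], grip=0)

```text
t: 14.37
tool_pos: [0.4116, 0.1264, 0.1895]
tool_rot: [-3.141, 0.002, -0.002]
contact_force: [1.5, 0.5, 0.5]
opening: 0.0856
```

>>> step_arm(moves=[[[-0.5,4,0,0],[-0.5,4,0,0],[0,0,0,0],[0,0,0,0]]])

```text
t: 14.7
tool_pos: [0.4014, 0.2065, 0.1891]
tool_rot: [3.141, 0.006, -0.001]
contact_force: [0.8, 0.5, 0.5]
opening: 0.0855
```

Run:
```python
from h import *
b=viewer.get_image('wrist');print(readout.get_obs()['tool_pos']);a=viewer.get_image('top')
cv2.imwrite('pics/w6.png',np.hstack([cv2.resize(a[100:300,150:500],(560,320)),cv2.resize(b,None,fx=.375,fy=.375)[:,:].repeat(1,0) if 0 else np.zeros((320,1,3),np.uint8)]));cv2.imwrite('pics/w7.png',b)
```

```text
[0.40180005 0.20518961 0.18906708]
```

View pics/w6.png

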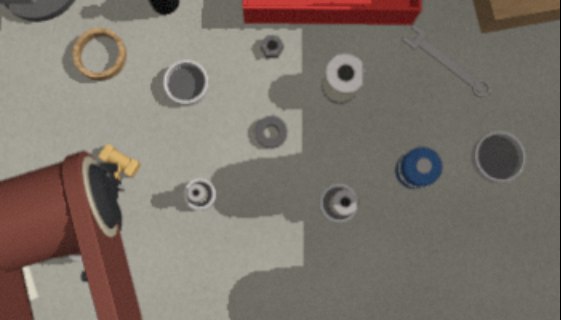

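View pics/w7.png

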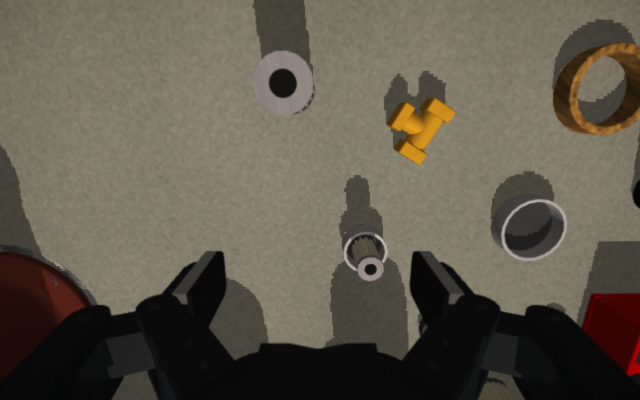

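Both placed elements stand in their bowls. In the wrist view the large cap is at (283,83) and the large bowl rim is at (533,229).

Run:
```python
from h import *
print(readout.get_obs()['tool_pos'])
for n,p,z in [('el',(283,83),.076),('bl',(533,229),.024),('es',(370.5,268.5),.065)]:print(n,onz('wrist',p,z).round(4))
```

```text
[0.40213645 0.20432266 0.18907563]
el [0.3743 0.2975]
bl [0.6474 0.1466]
es [0.4571 0.1198]
```

>>> step_arm(moves=[[[-1,3.1,0,0],[-1,3.1,0,0],[-0.8,3.1,0,0],[0,0,-3,0],[0,0,-4,0],[0,0,-4,0],[0,0,-3.5,0],[0,0,-1.7,0],[0,0,0,0],[0,0,0,0]]])

```text
t: 15.63
tool_pos: [0.3743, 0.296, 0.0266]
tool_rot: [3.14, -0.006, -0.003]
contact_force: [0.3, 0.1, 0.7]
opening: 0.0853
```

>>> step_arm(moves=[[[0,0,0,0],[0,0,0,0],[0,0,0,0],[0,0,0,0],[0,0,0,0],[0,0,0,0],[0,0,0,0],[0,0,0,0],[0,0,0,0]]], grip=1, squeeze=30)

```text
t: 16.38
tool_pos: [0.3759, 0.2984, 0.0297]
tool_rot: [-3.14, 0.001, -0.006]
contact_force: [-1.0, -0.6, 7.1]
opening: 0.0512
```

>>> step_arm(moves=[[[0,0,2,0],[0,0,4,0],[0,0,4,0],[3.4,-1.9,0,0],[3.4,-1.9,0,0],[3.4,-1.9,0,0],[3.4,-1.9,0,0],[3.4,-1.9,0,0],[3.4,-1.9,0,0],[3.4,-1.9,0,0]]])

```text
t: 17.22
tool_pos: [0.6138, 0.1635, 0.1276]
tool_rot: [-3.141, 0.002, -0.001]
contact_force: [0.7, 1.1, -0.8]
opening: 0.0512
```

>>> step_arm(moves=[[[3.5,-1.6,0,0],[0,0,0,0],[0,0,0,0],[0,0,0,0]]])

```text
t: 17.55
tool_pos: [0.6467, 0.1488, 0.1271]
tool_rot: [-3.141, 0.002, 0.001]
contact_force: [-1.4, -0.0, -1.3]
opening: 0.051
```

Run:
```python
from h import *
b=viewer.get_image('wrist');print(readout.get_obs()['tool_pos'])
cv2.imwrite('pics/w8.png',b)
```

```text
[0.64631005 0.1491871  0.12726017]
```

View pics/w8.png

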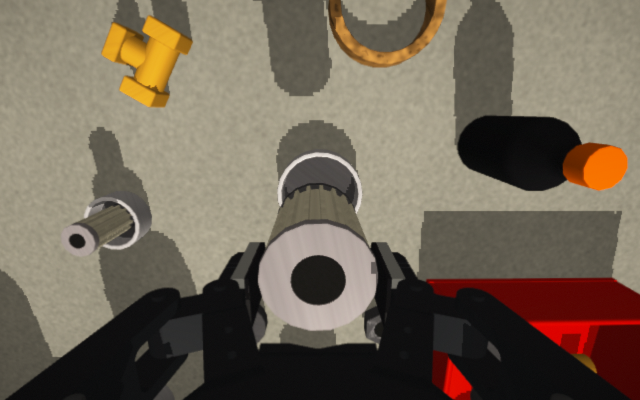

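The held large cap is at (318,278). The bowl rim spans columns 278–362, with its top edge at row 152.

Run:
```python
from h import *
for n,p,z in [('el',(318,277.5),.176),('L',(278,191),.024),('R',(362,191),.024),('Top',(320,152.5),.024)]:print(n,onz('wrist',p,z).round(4))
```

```text
el [0.6475 0.1535]
L [0.6123 0.1519]
R [0.6864 0.1519]
Top [0.6493 0.1857]
```

>>> step_arm(moves=[[[0.2,-0.2,-4,0],[0,0,-3,0],[0,0,-1.6,0],[0,0,-0.7,0],[0,0,-0.2,0],[0,0,0,0],[0,0,0,0]]])

```text
t: 18.18
tool_pos: [0.6485, 0.1478, 0.0343]
tool_rot: [-3.141, -0.001, -0.0]
contact_force: [-3.1, 0.0, 7.0]
opening: 0.0511
```

>>> step_arm(moves=[[[0,0,0,0],[0,0,0,0],[0,0,0,0],[0,0,0,0],[0,0,0,0],[0,0,0,0]]], grip=0)

```text
t: 18.68
tool_pos: [0.6492, 0.1465, 0.0321]
tool_rot: [3.142, -0.002, -0.0]
contact_force: [0.4, -0.3, 0.4]
opening: 0.0855
```

>>> step_arm(moves=[[[0,0,2,0],[0,0,4,0],[0,0,4,0],[0,0,3,0],[0,-4,0,0],[0,-4,0,0],[0,-4,0,0],[0,-4,0,0],[0,-4,0,0],[0,-4,0,0]]])

```text
t: 19.52
tool_pos: [0.6489, -0.0953, 0.1623]
tool_rot: [3.142, -0.001, 0.0]
contact_force: [0.8, 0.2, -0.2]
opening: 0.0852
```

>>> step_arm(moves=[[[-1,-4,0,0],[-1,-4,0,0],[-1,-4,0,0],[0,0,0,0],[0,0,0,0],[0,0,0,0]]])

```text
t: 20.02
tool_pos: [0.6192, -0.2133, 0.162]
tool_rot: [-3.141, 0.003, 0.0]
contact_force: [-0.4, -0.0, 0.5]
opening: 0.0854
```

Run:
```python
from h import *
b=viewer.get_image('wrist');print(readout.get_obs()['tool_pos']);a=viewer.get_image('top')
cv2.imwrite('pics/w9.png',np.vstack([b,cv2.resize(a[100:200,200:480],(640,228))])[:600])
```

```text
[ 0.61941026 -0.21249556  0.16209296]
```

View pics/w9.png

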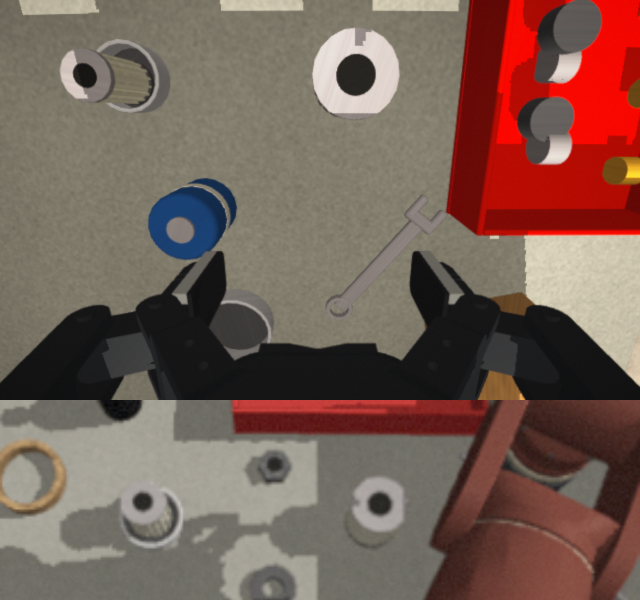

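The large element stands in its bowl. The giant's cap is at (356,75), and I'll check how far the red box's near edge is from the jaws.

Run:
```python
from h import *
for n,p,z in [('eg',(356,74.5),.084),('spot',(355.5,75),.084),('boxbottom',(479,235),.0),('boxtopcorner',(448,205),.05),('box',(465,0),0.05)]:print(n,onz('wrist',p,z).round(4))
print(onz('top',(360,116),0),onz('top',(360,113),.05),readout.get_obs()['tool_pos'])
```

```text
eg [ 0.6483 -0.1159]
spot [ 0.648  -0.1162]
boxbottom [ 0.8023 -0.2753]
boxtopcorner [ 0.7412 -0.2249]
box [ 0.7362 -0.0569]
[ 0.75587966 -0.11464856] [ 0.74574039 -0.10884726] [ 0.61952303 -0.2120702   0.16211837]
```

>>> step_arm(moves=[[[1,3.2,0,0],[1,3.2,0,0],[0.8,3.1,0,0],[0,0,0,0],[0,0,-3,0],[0,0,-4,0],[0,0,-4,0],[0,0,-2,0],[0,0,0,0],[0,0,0,0]]])

```text
t: 20.95
tool_pos: [0.6462, -0.1172, 0.0309]
tool_rot: [-3.141, -0.001, 0.005]
contact_force: [0.9, -0.2, 0.8]
opening: 0.0853
```

>>> step_arm(moves=[[[0,0,0,0],[0,0,0,0],[0,0,0,0],[0,0,0,0],[0,0,0,0],[0,0,0,0],[0,0,0,0],[0,0,0,0]]], grip=1, squeeze=35)

```text
t: 21.62
tool_pos: [0.6498, -0.119, 0.036]
tool_rot: [3.14, -0.001, 0.009]
contact_force: [0.7, 0.9, 6.4]
opening: 0.0626
```

>>> step_arm(moves=[[[0,0,2,0],[0,0,4,0],[0,0,4,0],[0,0,2,0],[-1.6,-3.3,0,0],[-1.6,-3.3,0,0],[-1.6,-3.3,0,0],[-1.6,-3.3,0,0],[-1.6,-3.3,0,0],[-1.6,-3.3,0,0]]])

```text
t: 22.45
tool_pos: [0.5503, -0.3179, 0.153]
tool_rot: [3.141, -0.001, 0.001]
contact_force: [0.1, -0.2, -0.9]
opening: 0.0627
```

>>> step_arm(moves=[[[-1.6,-3.3,0,0],[-1.6,-3.3,0,0],[0,0,0,0],[0,0,0,0],[0,0,0,0]]])

```text
t: 22.87
tool_pos: [0.5192, -0.3822, 0.1525]
tool_rot: [-3.141, 0.002, -0.001]
contact_force: [0.6, -0.3, -0.6]
opening: 0.0627
```

Run:
```python
from h import *
b=viewer.get_image('wrist');print(readout.get_obs()['tool_pos'])
cv2.imwrite('pics/w10.png',b)
```

```text
[ 0.51954073 -0.38161107  0.15239425]
```

View pics/w10.png

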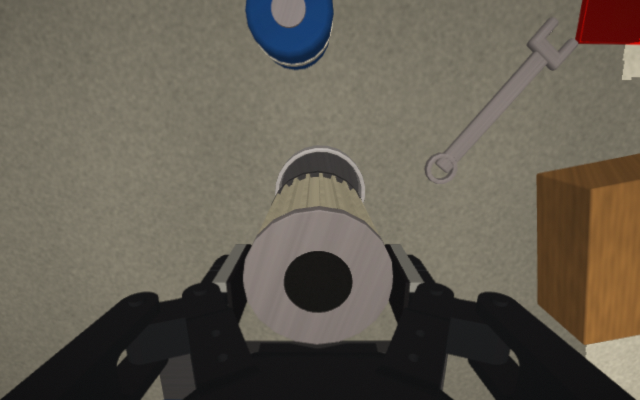

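The held giant's cap is at (318,280). The bowl rim spans columns 276–365, with its top edge at row 148.

Run:
```python
from h import *
for n,p,z in [('eg',(318,280.5),.204),('L',(276,188),.024),('R',(365,188),.024),('Top',(320,148),.024),('blk',(540,175),.06),('blk',(537,300),.0)]:print(n,onz('wrist',p,z).round(4))
```

```text
eg [ 0.5207 -0.3771]
L [ 0.4805 -0.3823]
R [ 0.5662 -0.3823]
Top [ 0.5228 -0.3441]
blk [ 0.7079 -0.3624]
blk [ 0.7779 -0.5234]
```

>>> step_arm(moves=[[[0.2,-0.3,-3,0],[0,0,-4,0],[0,0,-2.5,0],[0,0,-1.1,0],[0,0,-0.7,0],[0,0,-0.2,0],[0,0,0,0],[0,0,0,0]]])

```text
t: 23.58
tool_pos: [0.5227, -0.3853, 0.0408]
tool_rot: [3.14, 0.001, 0.002]
contact_force: [-3.1, 1.4, 6.5]
opening: 0.0627
```

Run:
```python
from h import *
b=viewer.get_image('wrist');a=viewer.get_image('top');s=viewer.get_image('scene')
cv2.imwrite('pics/w11.png',np.hstack([cv2.resize(b,(480,300)),cv2.resize(s[140:215,170:245],(300,300))]))
```

```text
(no output)
```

View pics/w11.png

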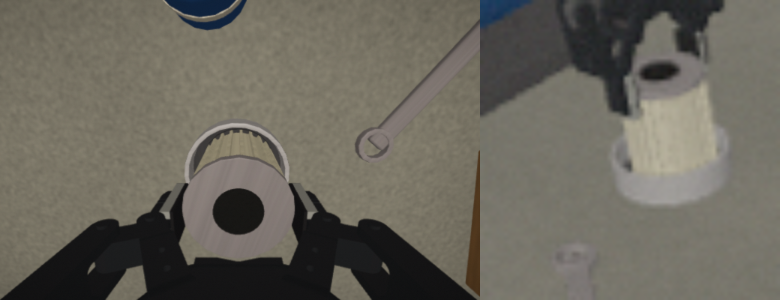

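The giant is inside its bowl's rim and touching the floor at about 6 N. I'll release it and retreat to the side, then do a final check.

>>> step_arm(moves=[[[0,0,0,0],[0,0,0,0],[0,0,0,0],[0,0,0,0],[0,0,0,0],[0,0,0,0]]], grip=0)

```text
t: 24.23
tool_pos: [0.5212, -0.3853, 0.0371]
tool_rot: [-3.141, 0.001, 0.0]
contact_force: [0.3, 1.3, -0.2]
opening: 0.0852
```

>>> step_arm(moves=[[[0,0,2,0],[0,0,4,0],[0,0,4,0],[0,0,4,0],[0,0,3,0],[-2,-3,0,0],[-2,-3,0,0],[-2,-3,0,0],[-2,-3,0,0],[-2,-3,0,0]]])

```text
t: 25.07
tool_pos: [0.4201, -0.5366, 0.2072]
tool_rot: [-3.142, 0.001, -0.0]
contact_force: [-0.0, -0.8, -0.0]
opening: 0.0851
```

>>> step_arm(moves=[[[-3,-2,0,0],[-3,-2,0,0],[-3,-2,0,0],[-3,-1,0,0],[-3,0,0,0],[0,0,0,0],[0,0,0,0]]])

```text
t: 25.65
tool_pos: [0.2698, -0.6058, 0.2071]
tool_rot: [-3.141, 0.006, -0.0]
contact_force: [1.2, -0.5, -0.1]
opening: 0.0853
```

Run:
```python
from h import *
a=viewer.get_image('top');s=viewer.get_image('scene');print(readout.get_obs()['tool_pos'])
cv2.imwrite('pics/w12.png',np.vstack([cv2.resize(a[115:265,170:490],(640,300)),cv2.resize(s[140:300,190:490],(562,300))[:, :].copy() if 0 else cv2.resize(s[140:300,190:490],(640,300))]))
```

```text
[ 0.27167475 -0.60527108  0.20716177]
```

View pics/w12.png

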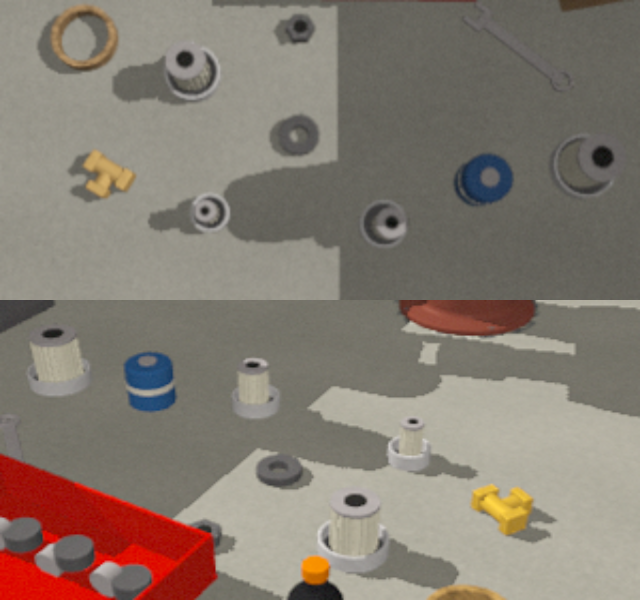

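All four elements stand upright in their own bowls, and the canister and tee haven't moved.

```bash
python3 -c "
from station import ctrl;print(ctrl.finish_job())"
```

```text
the job is handed in; nothing more can be done
None
```

All four filter elements are in the bowls of their own size, placed from smallest to largest, and the job is handed in at about 26 s on the robot's clock.

- **Final check:** the last top and scene views show each element standing upright inside its rim, released. The arm is clear of the parts, and by eye the canister and tee are where they started.
- **Forces:** the readings I took stayed at about 7 N or below.
- **Disagreements:** position estimates from the different views differed by up to about 7 mm. I corrected for this from the wrist camera above each bowl, inside the 8 mm gap. The networks also missed or mislabelled a few things (no large bowl in the top view, the tee taken for an element), so I read those positions from the pictures.

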